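Put the washed sampling tube on its drying peg

ROBOT

A 6-joint arm with a two-finger parallel gripper is mounted at the origin on the work surface. World frame = base frame: x ahead of the robot, y to its left, z up, the work surface at z = 0. Lengths are in m, angles in rad, forces in N, time in s.
With the tool pointing down it reaches from about 0.35 to 0.85 m from the base axis. Payload 8.1 kg.
Tool frame: the origin (TCP) lies on the centre line of the jaws, within the pads' length; the fingertips stand 17 mm ahead of it and the grasp point (between the pads) lies 2 mm behind it; z points along the fingers, y is the line along which they close (so a half turn about z gives the same grasp; the last joint's range is limited). The gripper opens to 93 mm and grips with 3 to 60 N. Pads are 15 mm wide; open, the fingers measure 128 mm over their backs; the gripper's body (75 mm by 188 mm) begins 65 mm behind the grasp point.
Start: joints at [-1.238, 0.13, 1.488, -0, 1.523, -0.085], TCP at [0.243, -0.548, 0.236] pointing down, gripper open.
Joint ranges: [-2.96, 2.96], [-0.89, 2.26], [0.02, 2.5], [-1.34, 4.48], [0, 2.73], [-2.66, 2.66]. Speed limits (rad/s): [2.39, 2.39, 2.79, 3.14, 3.14, 3.14].

INTERFACE

Orientations are given as a rotation vector (axis times angle).
In Python, from plant import telemetry, viewer, order gives the robot as it stands.
- The arm moves only by the tool send_rows, never from a script. Its argument "plan" is a list that holds one entry, the list of rows, each a list of 5 numbers: the closure, from -1 (fully open) to 1 (shut), then the shift along the world's x, y, z normalised to -1 to 1, where 1 is 0.2 m, then the turn about the world's z normalised to -1 to 1, where 1 is 60 degrees. A call has 1 to 20 rows; each row is the pose to reach, as a shift and turn from the pose commanded when the call began; what a row does not reach only later rows make up. A row lasts 1/12 s, in which the tool goes at most 41.7 mm and 7.16 degrees, less where a joint would pass 70% of its speed; a pose out of reach is approached as far as the arm can. A call with a number of a shift or a turn outside -1 to 1 is refused whole. A call with a gripper value outside its range is refused whole. The fingers move at their own pace and stop on an object; "force" is the grip in N (left out, the last holds). Time passes only in rows, so rows that repeat a pose let the fingers close. It gives the time, the measured TCP pose, the force, the opening and the grip force at its end, in the units of the state.
- telemetry.read_state(): the state, without advancing time (a new reading comes with each control period).
- viewer.read_camera(name): name is "scene" or "top"; returns (picture, depth): 420x560x3 uint8, blue, green, red; 420x560 float32, m along the optical axis (not along the pixel's ray), 0 where there is no reading.
- viewer.calibration(name): a dict with "camera_matrix" (3x3 intrinsics, pixels), "dist_coeffs" ([k1, k2, p1, p2, k3] as OpenCV has them; the pictures are not rectified), "extrinsics" (4x4, takes a point from camera to world coordinates). Camera axes: x right, y up, looking along -z (the intrinsics and any distortion apply to the point x, -y, -z); pixel columns grow to the right and rows downward; lengths in m; the calibration is good to about 2 mm. A picture is of the moment at which its call begins. calibration takes no time and is no camera call.
- order.close_job(): hands the job in; it is judged then, once.
The state is a dict: "t": time; "q": joint angles; "dq": joint speeds; "joint_torque": joint torques, N m; "tool_pos": TCP position; "orientation": TCP orientation; "force": force on the tool from outside, world axes, zero at the start; "wrist_torque": the same for the moment, N m; "opening": finger opening in m; "gripper_force": force on a finger pad.
Only numpy, scipy, OpenCV 4.12 (cv2) and the standard library are available. Lean on these libraries where they do the work, as an engineer would, in place of code of your own. Each camera call takes 0.05 s, during which the arm holds its last target. There are 200 camera calls.

TASK

The washed sampling tube lies in the cradle: put it mouth down over the slimmer of the two leaning drying pegs to drain. Push it fully home while you hold it, so that it takes the stiff black collar down with it onto the grey flange (do not drop it on), then let go. Leave the jars, bottles, tins and tools on the bench as they are.

Things in the scene. Friction and masses are not known exactly. Their poses are not given: they have to be found in the camera images.
- tube: sampling tube: white plastic, 52 mm outside diameter, 44 mm bore, 150 mm long, one end closed (5 mm thick), about 0.14 kg. Origin: centre of the outside of the closed end; z runs along the tube towards the mouth. At first it lies level in the cradle, axis 80 mm above the bench, mouth roughly towards -y, its mid-length free between the saddles
- tube_rim (a point): centre of the tube's open mouth, 150 mm along z from the tube's origin
- cradle: fixed grey cradle under the tube, 150 x 70 mm: two V saddles 12 mm thick, 60 mm either side of its middle along its x, tops 80 mm above the bench, 108 mm free between them. Origin: centre of its underside; z up
- slim_peg: slimmer white drying peg: 40 mm diameter, straight for 85 mm, tapering to 20 mm at 104 mm, domed tip at 108 mm. Leans 30 degrees from vertical, roughly towards +y, on a fixed grey stand (foot 130 x 100 x 12 mm). Origin: on its axis, at the upper face of the grey flange at its root, 62 mm above the bench; z runs up the peg, y is horizontal, x towards the leaning side and down
- slim_collar (a joint): how far the slim peg's black rubber collar (62 mm diameter, 10 mm thick) stands up the peg from the grey flange, m: 0 = down on the flange (its upper face then at z = 10 mm on the peg), at most 0.030. It slides stiffly (about 5 N) and stays where it is left
- thick_peg: thicker drying peg, for wide jars: 62 mm diameter, 108 mm long, too thick for the tube; otherwise like the slim one, on a like stand, its collar (84 mm across) fixed. Origin and axes as for slim_peg
- tin_a: open aluminium soil tin, 60 mm across, 42 high, between the cradle and the stands; origin at the middle of its underside; leave alone
- tin_b: open aluminium soil tin, 68 mm across, 45 high, at the back between the stands; origin at the middle of its underside; leave alone
- jar: lidded white sample jar, 84 mm across, 100 high, at the back; origin at the middle of its underside; leave alone
- amber: amber glass reagent bottle, 84 mm across, 170 high, at the back; origin at the middle of its underside; leave alone
- rinse: clear rinse bottle, 70 mm across, 160 high, at the back, behind the cradle; origin at the middle of its underside; leave alone
- brush: hand brush lying nearer the robot than the stands, about 200 mm long; origin at the underside; leave alone
- spatula: spatula lying at the back left, about 200 mm long; origin at the underside; leave alone
Not all that is in view belongs to the job. Leave any orange look-alike of the tube alone. What is shaped like the part that bears slim_peg but green or pink is not meant.

How it is judged:
On the way:
1. the tube is fully home on the slim peg, collar down, while the fingers still hold it (z of tube_rim in the frame of slim_peg between 0.005 and 0.0155 m and x of tube_rim in the frame of slim_peg between -0.006 and 0.006 m and y of tube_rim in the frame of slim_peg between -0.006 and 0.006 m and angle between the z axis of tube and the z axis of slim_peg, either way round below 0.12 rad and height (world z) of tube above 0.15 m and value of joint slim_collar below 0.003 m and contact force between the fingers and tube above 1 N), for 0.1 s.
At the end, for the whole second after the job is handed in: The tube stands mouth down on the slim peg, at rest and released: the centre of its mouth within 6 mm of the peg's axis either way and no more than 15.5 mm up the peg from the grey flange (10 mm is fully home), its axis within 0.12 rad of the peg's, and the collar within 3 mm of the flange (z of tube_rim in the frame of slim_peg between 0.005 and 0.0155 m and x of tube_rim in the frame of slim_peg between -0.006 and 0.006 m and y of tube_rim in the frame of slim_peg between -0.006 and 0.006 m and angle between the z axis of tube and the z axis of slim_peg, either way round below 0.12 rad and height (world z) of tube above 0.15 m and value of joint slim_collar below 0.003 m and linear speed of tube below 0.02 m/s and angular speed of tube below 0.2 rad/s); the robot touches nothing.
It fails at once if a jar, bottle, tin or tool on the bench is moved more than 30 mm (distance of any of tin_a, tin_b, jar, amber, rinse, brush, spatula from where it was at the start of the episode above 0.03 m).
It also fails if it takes over 51 s, if anything falls off the work surface, if the arm or the gripper's body presses on something with over 40 N, if the wrist force passes 120 N, or if a joint passes its speed limit or range.

## Working session

There is one attempt and no reset: what is moved stays moved. The work goes in short steps, Python scripts to look and compute and a tool call to move; the robot and the scene stay as the last step left them, time stands still between calls to the robot, and variables do not carry over. Pictures are saved under pics/ and viewed, at most 10 in all, crops included, and the job is handed in when it is done.

Besides the shell and the picture viewer there is one more tool, called after "Call:" as name([rows], argument=value, ...), one row to a line, values as JSON. send_rows: Moves the arm, as the interface text tells. Scaled input: -1 to 1 covers 0.2 m each way for a shift and 60 degrees each way for a turn. Its arguments: {"type":"object","properties":{"plan":{"type":"array"},"force":{"type":"number"}},"required":["plan"]}

```bash
mkdir -p pics; cat > h.py <<'E'
import numpy as np,cv2
from plant import telemetry,viewer,order
def grab(n,f=None):
    p,d=viewer.read_camera(n)
    if f: cv2.imwrite(f,p)
    return p,d,viewer.calibration(n)
def ray(c,uv):
    u=cv2.undistortPoints(np.array(uv,float).reshape(-1,1,2),np.array(c["camera_matrix"]),np.array(c["dist_coeffs"])).reshape(-1,2)
    E=np.array(c["extrinsics"]); d=np.c_[u[:,0],-u[:,1],-np.ones(len(u))]
    return E[:3,3],d@E[:3,:3].T
def pts(c,d,uv):  # depth points
    o,r=ray(c,uv); uv=np.array(uv,int); return o+r*d[uv[:,1],uv[:,0]][:,None]
def plane(c,uv,z):
    o,r=ray(c,uv); return o+r*((z-o[2])/r[:,2])[:,None]
E
python3 - <<'E'
from h import *
for n in("scene","top"):
    p,d,c=grab(n,f"pics/{n}0.png"); np.savez(f"/tmp/{n}0.npz",p=p,d=d)
    print(n,np.round(c["extrinsics"],3).tolist(),np.round(c["camera_matrix"],1).tolist(),c["dist_coeffs"],(d>0).mean())
s=telemetry.read_state();print(s)
E
```

```text
scene [[-0.863, -0.372, 0.341, 0.927], [0.505, -0.632, 0.588, 0.897], [-0.003, 0.68, 0.733, 1.111], [0.0, 0.0, 0.0, 1.0]] [[409.0, 0.0, 270.9], [0.0, 409.0, 206.2], [0.0, 0.0, 1.0]] [-0.10451437  0.          0.          0.          0.        ] 0.9959948979591837
top [[-0.002, 0.993, -0.115, 0.297], [-1.0, -0.002, 0.002, 0.064], [0.002, 0.115, 0.993, 1.544], [0.0, 0.0, 0.0, 1.0]] [[473.0, 0.0, 280.0], [0.0, 473.0, 210.4], [0.0, 0.0, 1.0]] [0.00274844 0.         0.         0.         0.        ] 0.9959736394557823
{'t': 0.1, 'q': array([-1.23842246e+00,  1.31088641e-01,  1.48914328e+00, -4.37298144e-06,
        1.52300503e+00, -8.53942594e-02]), 'dq': array([-8.44421848e-05, -2.65303674e-03, -2.96289731e-03, -5.60739052e-04,
        1.10444560e-03,  5.82667335e-04]), 'joint_torque': array([ 9.23515800e-04, -5.61339927e+01, -4.93096197e+01,  7.70644471e-02,
        2.90677190e-02, -5.11553628e-05]), 'tool_pos': array([ 0.24329908, -0.54793636,  0.23470542]), 'orientation': array([-3.07170778e+00, -6.51128943e-01,  3.24786630e-04]), 'force': array([ 0.50844972, -0.28773697,  0.07638658]), 'wrist_torque': array([ 0.00509705, -0.01207356,  0.01569563]), 'gripper_force': 0.0, 'opening': 0.09313966597408786}
```

View pics/scene0.png

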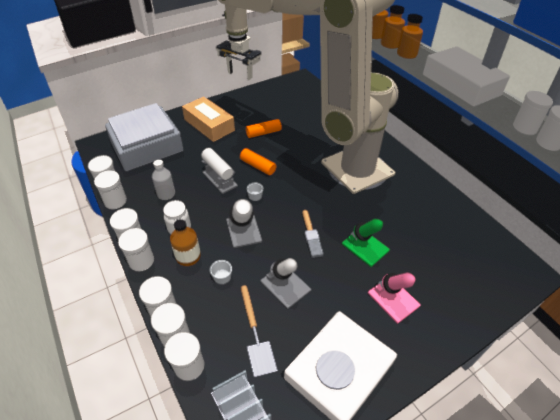

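View pics/top0.png

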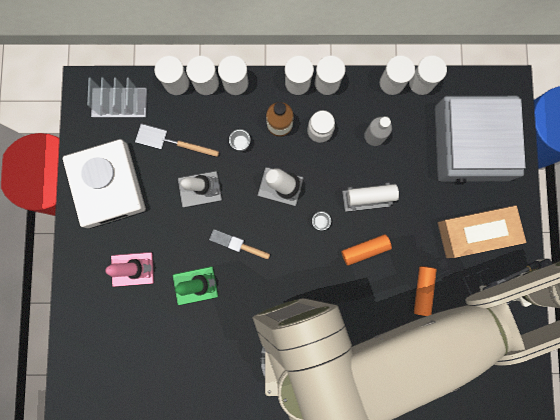

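```bash
python3 - <<'E'
from h import *
a=np.load("/tmp/top0.npz")["p"];b=np.load("/tmp/scene0.npz")["p"]
r=lambda i,x,y:cv2.resize(i[y:y+70,x:x+95],(400,295),interpolation=cv2.INTER_CUBIC)
cv2.imwrite("pics/crop0.png",np.vstack([np.hstack([r(a,325,155),r(a,160,150)]),np.hstack([r(b,175,135),r(b,240,235)])]))
E
```

```text
(no output)
```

View pics/crop0.png

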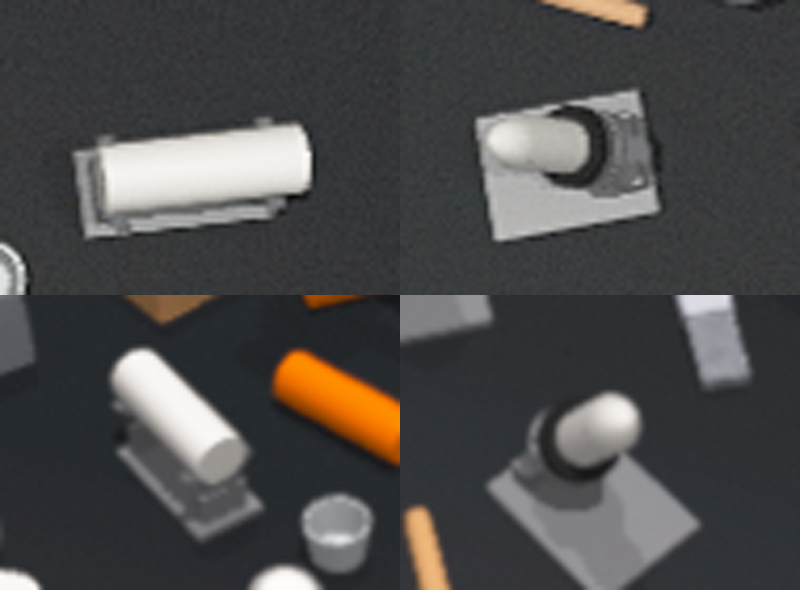

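```bash
cat > m.py <<'E'
from h import *
from scipy.optimize import least_squares
D={n:(np.load(f"/tmp/{n}0.npz"),viewer.calibration(n)) for n in("top","scene")}
def white(n,box,thr=150,er=0):
    z,c=D[n];p=z["p"];hsv=cv2.cvtColor(p,cv2.COLOR_BGR2HSV)
    m=((hsv[...,2]>thr)&(hsv[...,1]<40)).astype(np.uint8)
    k=np.zeros_like(m);x,y,w,h=box;k[y:y+h,x:x+w]=m[y:y+h,x:x+w]
    l,st=cv2.connectedComponentsWithStats(k)[1:3]
    k=(l==1+np.argmax(st[1:,4])).astype(np.uint8)
    if er:k=cv2.erode(k,np.ones((3,3)),iterations=er)
    v,u=np.nonzero(k);return np.c_[u,v],pts(c,z["d"],np.c_[u,v])
def cyl(P,r,p0,a0):
    # axis point p0, dir a0; 4 params offset in plane
    a0=a0/np.linalg.norm(a0);u=np.cross(a0,[1,0,0.3]);u/=np.linalg.norm(u);v=np.cross(a0,u)
    def ax(q):
        a=a0+q[2]*u+q[3]*v;return p0+q[0]*u+q[1]*v,a/np.linalg.norm(a)
    f=lambda q:np.linalg.norm(np.cross(P-ax(q)[0],ax(q)[1]),axis=1)-r
    s=least_squares(f,np.zeros(4),loss="soft_l1",f_scale=.002);p,a=ax(s.x)
    return p,a,np.sqrt(np.mean(f(s.x)**2)),(P-p)@a
E
python3 - <<'E'
from m import *
np.set_printoptions(precision=4,suppress=True)
T={}
for n,b in(("top",(340,178,62,34)),("scene",(198,145,40,38))):
    uv,P=white(n,b,er=1);P=P[P[:,2]>.06];T[n]=P;print(n,len(P),P.min(0),P.max(0))
for k in("top","scene","both"):
    P=np.vstack(list(T.values())) if k=="both" else T[k]
    p,a,e,s=cyl(P,.026,np.array([P[:,0].mean(),P[:,1].mean(),.08]),np.array([0,-1,0.]));print("tube",k,p,a,e,"ends",p+a*s.min(),p+a*s.max())
G={}
for n,b in(("top",(178,175,27,20)),("scene",(272,255,28,24))):
    uv,P=white(n,b,thr=175,er=1);G[n]=P;print(n,len(P),uv.min(0),uv.max(0),P.min(0),P.max(0))
np.savez("/tmp/peg.npz",**G)
for n in("top","scene"):
    z,c=D[n];p=z["p"];hsv=cv2.cvtColor(p,cv2.COLOR_BGR2HSV)
    x,y,w,h=(170,165,60,48) if n=="top" else (255,250,60,60)
    m=((hsv[...,2]>100)&(hsv[...,1]<45)).astype(np.uint8)[y:y+h,x:x+w]
    l,st=cv2.connectedComponentsWithStats(m)[1:3];m=(l==1+np.argmax(st[1:,4])).astype(np.uint8)
    C=max(cv2.findContours(m,0,2)[0],key=cv2.contourArea);h_=cv2.convexHull(C)
    q=cv2.approxPolyDP(h_,3.5,True).reshape(-1,2)+[x,y];print(n,q.tolist(),plane(c,q,.012)[:,:2])
E
```

```text
top 636 [ 0.2967 -0.3004  0.0861] [0.5403 0.0641 1.5442]
scene 305 [ 0.4934 -0.2984  0.0738] [ 0.5403 -0.1481  0.1101]
tube top [ 0.5158 -0.2266  0.0792] [ 0.1157 -0.9933 -0.0043] 0.057529882639762504 ends [0.4788 0.0915 0.0806] [ 0.5242 -0.2985  0.0789]
tube scene [ 0.51   -0.2108  0.0796] [ 0.1212 -0.9925  0.0154] 0.00506392696256523 ends [ 0.5024 -0.1484  0.0786] [ 0.5208 -0.2992  0.0809]
tube both [ 0.5143 -0.2215  0.0791] [ 0.1224 -0.9925  0.0022] 0.04745317603713131 ends [0.4767 0.083  0.0784] [ 0.5238 -0.2988  0.0793]
top 111 [182 179] [202 186] [0.5318 0.3011 0.099 ] [0.5553 0.3538 0.1581]
scene 47 [285 260] [294 266] [0.5352 0.3335 0.1455] [0.5557 0.3564 0.1589]
top [[215, 171], [221, 199], [182, 206], [178, 178]] [[0.6055 0.2747]
 [0.5124 0.2538]
 [0.4896 0.3808]
 [0.5823 0.3959]]
scene [[291, 258], [310, 290], [287, 307], [261, 279]] [[0.4761 0.2488]
 [0.4901 0.3815]
 [0.5824 0.3954]
 [0.601  0.2696]]
```

```bash
python3 - <<'E'
from m import *
np.set_printoptions(precision=4,suppress=True)
# black collar / peg: gather all depth points near the foot above z .02
A=[]
L=np.array([-.170,.985,0]);L/=np.linalg.norm(L);S=np.array([L[1],-L[0],0]);c0=np.array([.547,.3257,0])
for n,(x,y,w,h) in(("top",(165,160,70,55)),("scene",(250,240,65,70))):
    z,c=D[n];v,u=np.mgrid[y:y+h,x:x+w];uv=np.c_[u.ravel(),v.ravel()];P=pts(c,z["d"],uv)
    b=z["p"][uv[:,1],uv[:,0]].max(1)
    q=np.c_[(P-c0)@L,(P-c0)@S,P[:,2],b];q=q[(q[:,2]>.02)&(q[:,2]<.2)&(abs(q[:,0])<.1)&(abs(q[:,1])<.08)]
    print(n,len(q),q.min(0),q.max(0));A.append(q)
    p=q[q[:,3]>150];r=p[p[:,2]>.1];bl=q[(q[:,3]<70)&(q[:,2]>.05)]
    print(" high",r.mean(0),"S range",r[:,1].min(),r[:,1].max(),"black",len(bl),bl.min(0),bl.max(0))
Q=np.vstack(A)
# cylinder fit in LSZ
from math import *
ok=(Q[:,3]>120)&(Q[:,2]>.105)&(Q[:,2]<.16)
P=Q[ok,:3]
a0=np.array([.5,0,.866])
# exclude dome: along < 85 for a guessed origin
for it in range(4):
    if it==0: o=np.array([0,0,.062]);a=a0;sel=np.ones(len(P),bool)
    sel=((P-o)@a<.084)&((P-o)@a>.03)
    try:
        p,a,e,s=cyl(P[sel],.02,P.mean(0)-[0,0,.02],a0)
    except Exception as ex: print(ex);break
    o=p+a*((.062-p[2])/a[2])
    print(sel.sum(),"origin LSZ",o,"axis",a,degrees(acos(a[2])),"rms",e,"world",c0+o[0]*L+o[1]*S, "s range",((P-o)@a).max())
bl=Q[(Q[:,3]<70)&(Q[:,2]>.05),:3];h=(bl-o)@a;rr=np.linalg.norm(bl-o-np.outer(h,a),axis=1);print("black h",np.sort(h)[[0,5,-20,-5,-1]],rr.max())
E
```

```text
top 590 [-0.0634 -0.037   0.0203 24.    ] [  0.0363   0.031    0.1586 237.    ]
 high [  0.005   -0.0022   0.1352 189.0973] S range -0.018805971057882714 0.01875851584340982 black 119 [-0.042  -0.0297  0.0634 24.    ] [ 0.0065  0.0291  0.1007 67.    ]
scene 456 [-0.0599 -0.0239  0.02   24.    ] [  0.0566   0.0309   0.1589 244.    ]
 high [  0.0134   0.0056   0.1425 193.7394] S range -0.0170352569575627 0.019379687407248162 black 121 [-0.0409 -0.0204  0.0527 24.    ] [ 0.0115  0.0297  0.0992 69.    ]
297 origin LSZ [-0.0285  0.0026  0.062 ] axis [ 0.5593 -0.0468  0.8276] 34.14234610671036 rms 0.00293062147308236 world [0.5544 0.298  0.    ] s range 0.11324807807729208
167 origin LSZ [-0.0255  0.0006  0.062 ] axis [ 0.5238 -0.0156  0.8517] 31.601048610405968 rms 0.0017478279294029615 world [0.5519 0.3007 0.    ] s range 0.1116409353222626
177 origin LSZ [-0.0255  0.0012  0.062 ] axis [ 0.5231 -0.0254  0.8519] 31.580511332371845 rms 0.0018556581698297345 world [0.5525 0.3008 0.    ] s range 0.1116677072089499
178 origin LSZ [-0.0254  0.0011  0.062 ] axis [ 0.5227 -0.0238  0.8522] 31.5492711387244 rms 0.0018523975816716312 world [0.5524 0.3008 0.    ] s range 0.11164482396129413
black h [-0.0042  0.0004  0.0274  0.0299  0.0323] 0.0327473077980764
```

Call:
send_rows([
  [[-1,0.1,0.1,0.05,0.08],[-1,0.2,0.2,0.1,0.16],[-1,0.3,0.3,0.1,0.24],[-1,0.4,0.4,0.1,0.32],[-1,0.5,0.5,0.1,0.4],[-1,0.6,0.6,0.1,0.48],[-1,0.65,0.7,0.1,0.56],[-1,0.65,0.8,0.1,0.6],[-1,0.65,0.9,0.1,0.6],[-1,0.65,0.9,0.1,0.6],[-1,0.65,0.9,0.1,0.6]],
])

```text
t: 1.02
tool_pos: [0.3736, -0.3677, 0.2555]
orientation: [-2.721, -1.571, 0.0]
force: [-0.2, -0.0, 0.2]
opening: 0.093
gripper_force: 0.0
```

Call:
send_rows([
  [[-1,0.1,0.12,0,0.09],[-1,0.2,0.25,0,0.18],[-1,0.3,0.4,0,0.27],[-1,0.4,0.55,0,0.36],[-1,0.5,0.7,0,0.45],[-1,0.6,0.8,0,0.54],[-1,0.667,0.915,-0.1,0.617],[-1,0.667,0.915,-0.2,0.617],[-1,0.667,0.915,-0.3,0.617],[-1,0.667,0.915,-0.4,0.617],[-1,0.667,0.915,-0.4,0.617],[-1,0.667,0.915,-0.4,0.617]],
])

```text
t: 2.02
tool_pos: [0.506, -0.1857, 0.1744]
orientation: [-2.082, -2.349, 0.002]
force: [0.5, -0.6, 0.1]
opening: 0.093
gripper_force: 0.0
```

```bash
python3 - <<'E'
from h import *
a,d,c=grab("top");b,_,_=grab("scene")
cv2.imwrite("pics/pre.png",np.hstack([cv2.resize(a[140:240,310:430],(400,333)),cv2.resize(b[80:200,150:294],(400,333))]))
print(telemetry.read_state()["tool_pos"])
E
```

```text
[ 0.50747301 -0.18633259  0.17696921]
```

View pics/pre.png

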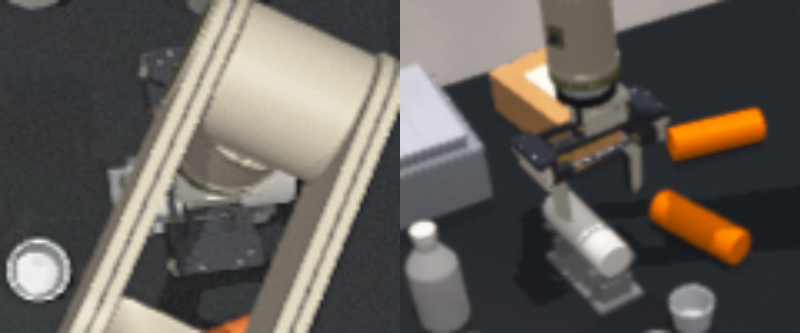

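Call:
send_rows([
  [[-1,0,0,-0.1,0],[-1,0,0,-0.2,0],[-1,0,0,-0.3,0],[-1,0,0,-0.4,0],[-1,0,0,-0.49,0],[-1,0,0,-0.49,0],[1,0,0,-0.49,0],[1,0,0,-0.49,0],[1,0,0,-0.49,0],[1,0,0,-0.49,0],[1,0,0,-0.49,0],[1,0,0,-0.49,0]],
], force=8)

```text
t: 3.12
tool_pos: [0.5073, -0.1856, 0.0784]
orientation: [2.082, 2.351, 0.0]
force: [-0.2, -0.4, 0.4]
opening: 0.0574
gripper_force: 0.1
```

Call:
send_rows([
  [[1,0,0,0.05,0],[1,0,0,0.1,0],[1,0,0,0.2,0],[1,0,0,0.3,0],[1,0,0,0.4,0],[1,0,0,0.5,0],[1,0,0,0.6,0],[1,0,0,0.7,0],[1,0,0,0.8,0],[1,0,0,0.9,0],[1,0,0,1,0],[1,0,0,1,0],[1,0,0,1,0]],
])

```text
t: 4.2
tool_pos: [0.5074, -0.1856, 0.279]
orientation: [2.081, 2.35, 0.001]
force: [-0.1, -0.9, -2.2]
opening: 0.0505
gripper_force: 8.0
```

```bash
python3 - <<'E'
from h import *
a,d,c=grab("top");b,_,_=grab("scene")
cv2.imwrite("pics/lift.png",np.hstack([cv2.resize(a[140:240,310:430],(400,333)),cv2.resize(b[50:200,140:320],(400,333))]))
print(telemetry.read_state())
E
```

```text
{'t': 4.3, 'q': array([-4.45628777e-01, -4.67562722e-02,  1.59685408e+00, -6.52231458e-05,
        1.59341910e+00, -5.67118905e-01]), 'dq': array([-0.00253229,  0.01030319,  0.01405239, -0.00089868,  0.00113521,
       -0.00191263]), 'joint_torque': array([ 1.61756272e-02, -4.95635390e+01, -5.20601571e+01,  3.34853854e-02,
        4.18501126e-02, -7.12116190e-06]), 'tool_pos': array([ 0.50626414, -0.18511449,  0.27620722]), 'orientation': array([-2.08127285e+00, -2.35082969e+00,  9.30403887e-04]), 'force': array([-0.71820504, -0.9611314 , -1.39557184]), 'wrist_torque': array([ 0.02410326, -0.05999453, -0.00862047]), 'gripper_force': 7.999903506947703, 'opening': 0.05068724180229091}
```

View pics/lift.png

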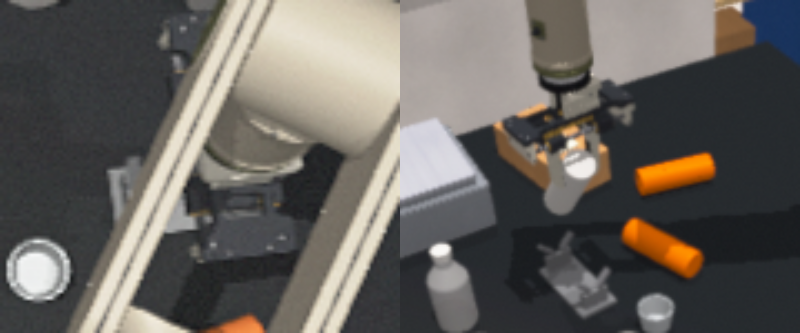

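```bash
cat > tube.py <<'E'
from m import *
import sys
np.set_printoptions(precision=4,suppress=True)
def tube(n="scene"):
    p,d,c=grab(n);s=telemetry.read_state();t=s["tool_pos"]
    hsv=cv2.cvtColor(p,cv2.COLOR_BGR2HSV)
    v,u=np.nonzero((hsv[...,1]<30)&(hsv[...,2]>130)&(d>0));P=pts(c,d,np.c_[u,v])
    phi=2*np.arctan2(s["orientation"][1],s["orientation"][0]);ty=np.array([np.sin(phi),-np.cos(phi),0]);tx=np.array([-ty[1],ty[0],0])
    if tx[1]<0:tx=-tx
    q=P-t;k=(abs(q@ty)<.027)&(abs(q@tx)<.14)&(q[:,2]<.05)&(q[:,2]>-.15)&(P[:,2]>.1)
    P=P[k]
    for it in range(8):
        if it==0:
            best=None
            for th in np.radians(range(0,95,10)):
                a0=-np.cos(th)*np.array([0,0,1])-np.sin(th)*tx
                r=cyl(P,.026,t,a0)
                if best is None or np.median(abs(np.linalg.norm(np.cross(P-r[0],r[1]),axis=1)-.026))<best[1]:best=(r,np.median(abs(np.linalg.norm(np.cross(P-r[0],r[1]),axis=1)-.026)))
            o,a=best[0][:2]
        h=(P-o)@a;rr=np.linalg.norm(P-o-np.outer(h,a),axis=1)
        k=abs(rr-.026)<.003
        o,a,e,h=cyl(P[k],.026,o,a)
    o=o+a*((t-o)@a); h=(P-o)@a; rr=np.linalg.norm(P-o-np.outer(h,a),axis=1);h=h[rr<.03]
    print("tcp",t,"n",len(P),k.sum(),"axis near tcp",o,"dir",a,"tilt",np.degrees(np.arccos(-a[2])),"lateral deg",np.degrees(np.arcsin(a@ty)),"h range",np.percentile(h,[0,2,98,100]),"rms",e)
    return P,o,a
if __name__=="__main__": tube()
E
python3 tube.py
```

```text
tcp [ 0.5061 -0.185   0.2757] n 178 102 axis near tcp [ 0.5061 -0.1788  0.2787] dir [ 0.9889 -0.0726  0.1298] tilt 97.45733244169745 lateral deg 76.60330274342641 h range [-0.0262 -0.0246  0.0239  0.0251] rms 0.0015928758429653576
```

```bash
cat > tube.py <<'E'
from m import *
np.set_printoptions(precision=4,suppress=True)
def tube(n="scene"):
    p,d,c=grab(n);s=telemetry.read_state();t=s["tool_pos"]
    hsv=cv2.cvtColor(p,cv2.COLOR_BGR2HSV)
    v,u=np.nonzero((hsv[...,1]<45)&(hsv[...,2]>110)&(d>0));P=pts(c,d,np.c_[u,v])
    phi=2*np.arctan2(s["orientation"][1],s["orientation"][0]);ty=np.array([np.sin(phi),-np.cos(phi),0]);tx=np.array([-ty[1],ty[0],0])
    if tx[1]<0:tx=-tx
    q=np.c_[(P-t)@tx,(P-t)@ty,P[:,2]-t[2]]
    q=q[(abs(q[:,1])<.0262)&(abs(q[:,0])<.13)&(q[:,2]<.05)&(q[:,2]>-.14)]
    def res(x):
        th,off,he,lat=x;a=np.array([-np.sin(th),-np.cos(th)]);b=np.array([a[1],-a[0]])
        h=q[:,[0,2]]@a;w=q[:,[0,2]]@b-off;r=np.hypot(w,q[:,1]-lat)
        return np.minimum(np.abs(r-.026),np.abs(h-he)+np.maximum(0,r-.026)),h,w
    S=[least_squares(lambda x:np.clip(res(x)[0],0,.008),[np.radians(g),0,-.037,0],x_scale=[.05,.002,.002,.002],diff_step=1e-3) for g in range(0,91,6)]
    b=min(S,key=lambda r:r.cost);r,h,w=res(b.x)
    print("tcp",t,"tx",tx,"n",len(q),"inl",(r<.003).mean(),"TILT",np.degrees(b.x[0]),"off",b.x[1],"closed end h",b.x[2],"lat",b.x[3],"h",np.percentile(h[r<.004],[1,99]))
if __name__=="__main__":
    import sys
    for n in sys.argv[1:] or ["scene"]: tube(n)
E
python3 tube.py
```

```text
tcp [ 0.506  -0.185   0.2756] tx [-0.1211  0.9926  0.    ] n 363 inl 0.9421487603305785 TILT 34.512381217041515 off -0.0011628635171669953 closed end h -0.029763306091091787 lat -0.0017532354838311185 h [-0.0332  0.114 ]
```

Call:
send_rows([
  [[1,0,0,0,0],[1,0,0.03,0.05,0],[1,0,0.08,0.1,0],[1,0,0.15,0.15,0],[1,0,0.23,0.2,0],[1,0,0.31,0.25,0],[1,0,0.4,0.25,0.01],[1,0,0.5,0.25,0.02],[1,0,0.6,0.25,0.03],[1,0,0.7,0.25,0.04],[1,0,0.8,0.25,0.046],[1,0,0.9,0.25,0.046],[1,0,1,0.25,0.046]],
], force=30)

```text
t: 5.48
tool_pos: [0.5067, 0.0169, 0.3294]
orientation: [2.023, 2.401, 0.002]
force: [-0.2, -0.1, -2.2]
opening: 0.0505
gripper_force: 30.0
```

Call:
send_rows([
  [[1,0,0.1,0,0],[1,0,0.2,0,0],[1,0.02,0.3,0,0],[1,0.04,0.4,0,0],[1,0.06,0.5,0,0],[1,0.08,0.6,0,0],[1,0.1,0.7,0,0],[1,0.12,0.8,0,0],[1,0.12,0.9,0,0],[1,0.12,1,0,0]],
])

```text
t: 6.32
tool_pos: [0.5304, 0.217, 0.3293]
orientation: [2.024, 2.402, 0.002]
force: [0.6, -0.5, -0.9]
opening: 0.0507
gripper_force: 30.0
```

Call:
send_rows([
  [[1,0,0.1,0,0],[1,0,0.2,0,0],[1,0,0.3,0,0],[1,0,0.4,0,0],[1,0,0.5,0,0],[1,0,0.6,0,0],[1,0,0.7,0,0],[1,0,0.8,0,0],[1,0,0.88,0,0],[1,0,0.95,0,0],[1,0,1,0,0],[1,0,1,0,0],[1,0,1,0,0],[1,0,1,0,0]],
])

```text
t: 7.48
tool_pos: [0.5307, 0.4143, 0.3281]
orientation: [2.025, 2.401, 0.0]
force: [0.6, -0.5, -0.9]
opening: 0.0503
gripper_force: 30.0
```

```bash
python3 tube.py scene top; python3 - <<'E'
from h import *
a,d,c=grab("top");b,_,_=grab("scene");np.savez("/tmp/scene1.npz",p=b,d=_)
cv2.imwrite("pics/over.png",np.hstack([cv2.resize(a[120:240,130:274],(400,333)),cv2.resize(b[150:330,200:416],(400,333))]))
s=telemetry.read_state();print(s["tool_pos"],s["orientation"],s["gripper_force"])
E
```

```text
tcp [0.5309 0.414  0.3281] tx [-0.1683  0.9857  0.    ] n 425 inl 0.9764705882352941 TILT 34.8677355969741 off -0.001440458928347644 closed end h -0.02918958997178906 lat 4.026298198314349e-05 h [-0.0322  0.1132]
tcp [0.531  0.4139 0.328 ] tx [-0.168   0.9858  0.    ] n 423 inl 0.9479905437352246 TILT 34.34337556539619 off -0.003707491037346329 closed end h -0.03704327546369148 lat 0.001210204509942088 h [0.0222 0.1178]
[0.53109331 0.41389528 0.32794581] [2.02640539e+00 2.40047188e+00 3.12992540e-04] 29.99959023363772
```

View pics/over.png

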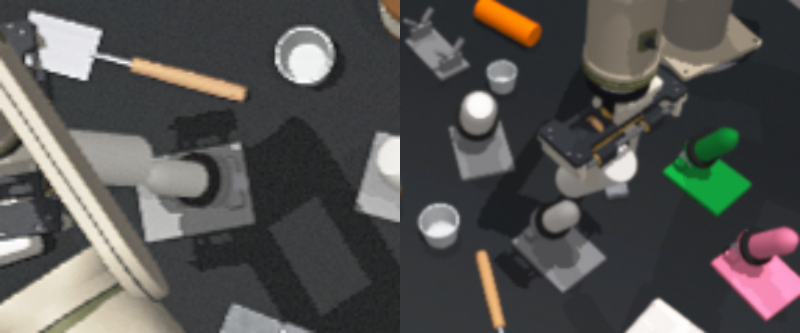

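Call:
send_rows([
  [[1,0,0.01,-0.05,0],[1,0,0.02,-0.12,0],[1,-0.005,0.03,-0.2,0],[1,-0.005,0.03,-0.26,0],[1,-0.005,0.03,-0.3,0],[1,-0.005,0.03,-0.32,0],[1,-0.005,0.03,-0.32,0],[1,-0.005,0.03,-0.32,0]],
])

```text
t: 8.35
tool_pos: [0.53, 0.4206, 0.2638]
orientation: [2.025, 2.401, 0.0]
force: [1.0, -0.3, -1.1]
opening: 0.0506
gripper_force: 30.0
```

```bash
python3 tube.py scene top; python3 - <<'E'
from h import *
a,d,c=grab("top");b,_,_=grab("scene")
cv2.imwrite("pics/over2.png",np.hstack([cv2.resize(a[150:220,140:224],(400,333),interpolation=2),cv2.resize(b[220:310,240:348],(400,333),interpolation=2)]))
s=telemetry.read_state();print(s["tool_pos"],s["force"])
E
```

```text
tcp [0.5302 0.4208 0.2645] tx [-0.1687  0.9857  0.    ] n 371 inl 0.8787061994609164 TILT 36.237388097514234 off -0.0007329958517809119 closed end h -0.028789142536823412 lat -0.0013787856420339633 h [-0.0314  0.1583]
tcp [0.5303 0.4208 0.2649] tx [-0.1687  0.9857  0.    ] n 494 inl 0.5647773279352226 TILT 27.667733197740013 off 0.0033946220824543085 closed end h -0.0657271268747156 lat 0.0007779476527211272 h [0.0206 0.1708]
[0.53029755 0.42086673 0.26485151] [ 0.04823915  0.79167894 -1.90178268]
```

View pics/over2.png

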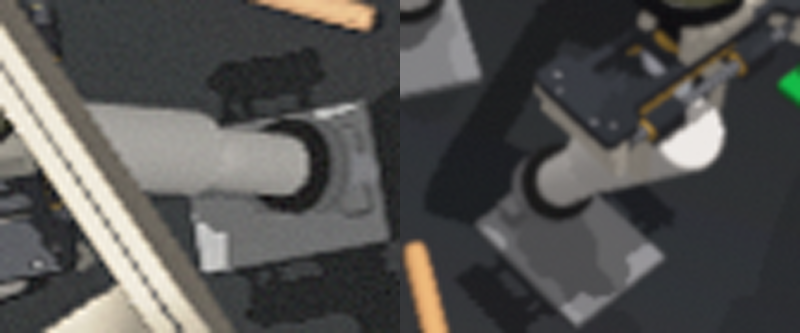

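```bash
cat > lat.py <<'E'
from h import *
np.set_printoptions(precision=4,suppress=True)
L=np.array([-.170,.985,0]);L/=np.linalg.norm(L);S=np.array([L[1],-L[0],0]);c0=np.array([.547,.3257,0])
O=c0-.024*L+[0,0,.062];a=.5*L+np.array([0,0,.866])
def edges(p,d,c,hs,r,nb=41):
    M=np.linalg.inv(np.array(c["extrinsics"]))
    g=cv2.GaussianBlur(p.max(2).astype(np.float32),(0,0),.6)
    for h in hs:
        # sample depth-derived profile + brightness along S at axis point
        w=np.linspace(-.045,.045,181);X=O+h*a+np.outer(w,S)
        q=(X-M[:3,:3].T@(-M[:3,3]*-1)*0)@M[:3,:3].T+M[:3,3];q=q*[1,-1,-1]
        uv=cv2.projectPoints(q,np.zeros(3),np.zeros(3),np.array(c["camera_matrix"]),np.array(c["dist_coeffs"]))[0].reshape(-1,2).astype(np.float32)
        b=cv2.remap(g,uv[:,:1],uv[:,1:],1).ravel();z=cv2.remap(d,uv[:,:1],uv[:,1:],1).ravel()
        gz=np.gradient(z);i0,i1=np.argmin(gz[:90]),90+np.argmax(gz[90:])
        gb=np.gradient(b);j0,j1=np.argmax(gb[:90]),90+np.argmin(gb[90:])
        print("h",h,"depth edges",w[i0]*1e3,w[i1]*1e3,"mid %.1f"%((w[i0]+w[i1])*500),"| bright",w[j0]*1e3,w[j1]*1e3,"mid %.1f"%((w[j0]+w[j1])*500))
if __name__=="__main__":
    z=np.load("/tmp/top0.npz");c=viewer.calibration("top")
    print("initial");edges(z["p"],z["d"],c,[.045,.055,.065,.075,.085],.02)
    p,d,c=grab("top");print("now");edges(p,d,c,[.05,.06,.07,.08,.09,.14,.15,.16,.17],.02)
    z=np.load("/tmp/scene0.npz");c=viewer.calibration("scene");print("scene");edges(z["p"],z["d"],c,[.045,.055,.065,.075,.085],.02)
    p,d,c=grab("scene");edges(p,d,c,[.12,.13,.14,.15,.16],.026)
E
python3 lat.py
```

```text
initial
h 0.045 depth edges -29.5 21.500000000000004 mid -4.0 | bright -20.499999999999996 28.999999999999996 mid 4.2
h 0.055 depth edges -28.499999999999996 20.500000000000004 mid -4.0 | bright -22.5 26.50000000000001 mid 2.0
h 0.065 depth edges -45.0 30.5 mid -7.2 | bright -11.999999999999996 24.000000000000007 mid 6.0
h 0.075 depth edges -21.5 20.500000000000004 mid -0.5 | bright -13.999999999999998 22.000000000000007 mid 4.0
h 0.085 depth edges -19.999999999999996 19.500000000000004 mid -0.2 | bright -13.499999999999998 20.500000000000004 mid 3.5
now
h 0.05 depth edges -30.5 44.5 mid 7.0 | bright -22.0 27.00000000000001 mid 2.5
h 0.06 depth edges -20.999999999999996 18.000000000000004 mid -1.5 | bright -20.499999999999996 25.500000000000007 mid 2.5
h 0.07 depth edges -22.5 22.500000000000007 mid 0.0 | bright -18.5 23.500000000000007 mid 2.5
h 0.08 depth edges -18.999999999999996 21.500000000000004 mid 1.3 | bright -20.499999999999996 20.500000000000004 mid 0.0
h 0.09 depth edges -19.499999999999996 22.000000000000007 mid 1.3 | bright -19.499999999999996 25.500000000000007 mid 3.0
[... 698 characters left out ...]
.075 depth edges -24.999999999999996 26.00000000000001 mid 0.5 | bright -26.0 38.00000000000001 mid 6.0
h 0.085 depth edges -21.5 30.5 mid 4.5 | bright -21.5 40.00000000000001 mid 9.3
h 0.12 depth edges -14.499999999999998 32.0 mid 8.8 | bright -24.999999999999996 45.0 mid 10.0
h 0.13 depth edges -10.999999999999996 35.50000000000001 mid 12.3 | bright -45.0 0.0 mid -22.5
h 0.14 depth edges -5.499999999999998 12.000000000000004 mid 3.3 | bright -40.99999999999999 0.0 mid -20.5
h 0.15 depth edges -0.5000000000000004 1.0000000000000009 mid 0.3 | bright -35.5 3.500000000000003 mid -16.0
h 0.16 depth edges -0.5000000000000004 20.500000000000004 mid 10.0 | bright -31.5 10.500000000000002 mid -10.5
```

Call:
send_rows([
  [[1,0,-0.003,-0.02,0],[1,0,-0.005,-0.04,0],[1,0,-0.005,-0.054,0],[1,0.003,-0.02,-0.08,0],[1,0.006,-0.035,-0.106,0],[1,0.009,-0.05,-0.132,0],[1,0.011,-0.062,-0.153,0],[1,0.013,-0.073,-0.172,0],[1,0.013,-0.073,-0.172,0],[1,0.013,-0.073,-0.172,0]],
], force=8)

```text
t: 9.48
tool_pos: [0.5324, 0.4056, 0.2289]
orientation: [-2.026, -2.401, 0.001]
force: [-0.1, -0.7, -1.7]
opening: 0.0506
gripper_force: 8.0
```

```bash
python3 tube.py scene; python3 - <<'E'
from h import *
s=telemetry.read_state();print(s["tool_pos"],s["force"],s["wrist_torque"],s["opening"])
E
```

```text
tcp [0.5325 0.4059 0.2293] tx [-0.1686  0.9857  0.    ] n 329 inl 0.8297872340425532 TILT 32.19375387566334 off 0.0007644937679839514 closed end h -0.02841162538389129 lat -0.002282753630461077 h [-0.0321  0.1662]
[0.53248141 0.40587253 0.22932423] [-0.38391371 -1.43580907 -1.62126818] [-0.2340181   0.06719308 -0.02144377] 0.05043585378995166
```

Call:
send_rows([
  [[1,0.003,-0.02,-0.013,0],[1,0.006,-0.04,-0.026,0],[1,0.01,-0.06,-0.039,0],[1,0.015,-0.087,-0.056,0],[1,0.015,-0.087,-0.056,0],[1,0.017,-0.1,-0.08,0],[1,0.019,-0.112,-0.1,0],[1,0.021,-0.124,-0.122,0],[1,0.023,-0.136,-0.143,0],[1,0.023,-0.136,-0.143,0],[1,0.023,-0.136,-0.143,0]],
])

```text
t: 10.45
tool_pos: [0.5369, 0.3785, 0.2]
orientation: [-2.025, -2.401, 0.001]
force: [-0.2, -0.3, -1.9]
opening: 0.0504
gripper_force: 8.0
```

```bash
python3 tube.py scene; python3 - <<'E'
from h import *
s=telemetry.read_state();print(s["tool_pos"],s["force"],s["wrist_torque"],s["opening"])
E
```

```text
tcp [0.5371 0.3788 0.2005] tx [-0.1687  0.9857  0.    ] n 283 inl 0.9540636042402827 TILT 30.794697153543158 off 0.0012925303359772036 closed end h -0.02827684663152266 lat -0.00036808062013421965 h [-0.0322  0.113 ]
[0.53705433 0.37876727 0.20054161] [-0.5577333  -0.80649504 -1.35851404] [ 0.00398276 -0.08703207 -0.01475459] 0.05058469195787317
```

Call:
send_rows([
  [[1,0,0,0,0],[1,0,0,0,0],[1,0.002,-0.01,-0.017,0],[1,0.003,-0.02,-0.035,0],[1,0.005,-0.03,-0.052,0],[1,0.007,-0.04,-0.069,0],[1,0.009,-0.049,-0.087,0],[1,0.01,-0.059,-0.104,0],[1,0.012,-0.069,-0.121,0],[1,0.013,-0.074,-0.13,0],[1,0.013,-0.074,-0.13,0],[1,0.013,-0.074,-0.13,0]],
], force=50)

```text
t: 11.5
tool_pos: [0.5397, 0.3644, 0.1755]
orientation: [-2.025, -2.402, -0.002]
force: [-3.4, 1.9, 7.4]
opening: 0.0502
gripper_force: 50.0
```

```bash
python3 tube.py scene; python3 - <<'E'
from h import *
s=telemetry.read_state();print(s["tool_pos"],s["force"],s["wrist_torque"],s["opening"])
E
```

```text
tcp [0.5397 0.3644 0.1755] tx [-0.1689  0.9856  0.    ] n 276 inl 0.9565217391304348 TILT 30.585622790858014 off 0.0011809035063314129 closed end h -0.028930189125777554 lat -0.0004410715803182246 h [-0.0323  0.1117]
[0.53972097 0.36441889 0.17545717] [-3.53184354  0.89615614  5.32059352] [ 0.24647959  0.69267276 -0.09068824] 0.05063730832668042
```

Call:
send_rows([
  [[1,-0.002,-0.005,-0.009,0],[1,-0.003,-0.01,-0.017,0],[1,-0.003,-0.015,-0.026,0],[1,-0.003,-0.015,-0.026,0],[1,-0.003,-0.015,-0.026,0]],
])

```text
t: 11.97
tool_pos: [0.5397, 0.3641, 0.1751]
orientation: [-2.024, -2.402, -0.012]
force: [-11.1, 6.7, 26.1]
opening: 0.0502
gripper_force: 50.0
```

Call:
send_rows([
  [[1,0,-0.003,-0.005,0],[1,0,-0.003,-0.005,0]],
])

```text
t: 12.13
tool_pos: [0.5398, 0.364, 0.175]
orientation: [-2.023, -2.402, -0.014]
force: [-12.4, 7.2, 30.5]
opening: 0.0502
gripper_force: 50.1
```

Call:
send_rows([
  [[1,0,-0.003,-0.005,0],[1,0,-0.003,-0.005,0]],
])

```text
t: 12.3
tool_pos: [0.5399, 0.364, 0.175]
orientation: [-2.023, -2.402, -0.016]
force: [-14.4, 8.1, 34.7]
opening: 0.05
gripper_force: 50.1
```

```bash
python3 tube.py scene; python3 - <<'E'
from h import *
from lat import O,a,L,S
a_,d,c=grab("top");b,d2,c2=grab("scene")
cv2.imwrite("pics/home.png",np.hstack([cv2.resize(a_[150:220,160:244],(400,333),interpolation=2),cv2.resize(b[235:305,240:324],(400,333),interpolation=2)]))
s=telemetry.read_state();print(s["tool_pos"],s["force"])
for tag,p,d,c,(x,y,w,h) in(("top",a_,d,c,(165,160,70,55)),("sc",b,d2,c2,(250,240,65,70)),("top0",*np.load("/tmp/top0.npz").values(),viewer.calibration("top"),(165,160,70,55)),("sc0",*np.load("/tmp/scene0.npz").values(),viewer.calibration("scene"),(250,240,65,70))):
    v,u=np.mgrid[y:y+h,x:x+w];uv=np.c_[u.ravel(),v.ravel()];P=pts(c,d,uv);m=p[uv[:,1],uv[:,0]].max(1)
    H=(P-O)@a;R=np.linalg.norm(P-O-np.outer(H,a),axis=1);k=(R<.034)&(R>.024)&(H>-.01)&(H<.06)&(m<75)
    print(tag,k.sum(),np.percentile(H[k],[2,25,50,75,90,98]))
    k=(R<.0345)&(R>.0275)&(H>-.012)&(H<.06);print("   R28-34 all colours",np.histogram(H[k],np.arange(-.012,.06,.004))[0])
E
```

```text
tcp [0.5399 0.364  0.175 ] tx [-0.1703  0.9854  0.    ] n 285 inl 0.9438596491228071 TILT 30.367892867876083 off 0.0008972634190399316 closed end h -0.028981079430931974 lat -0.0007146549524217074 h [-0.0327  0.1131]
[0.5399 0.364  0.175 ] [-13.2643   7.8117  35.131 ]
top 86 [-0.0055  0.0023  0.0065  0.0088  0.0102  0.0132]
   R28-34 all colours [ 0  7 10 17 22 25  5  0  1  1  1  0  2  2  1  1  0]
sc 58 [-0.0067  0.0009  0.0067  0.0097  0.0118  0.0131]
   R28-34 all colours [ 1  5  9  5 12  8  2  0  0  0  0  0  0  0  0  0  0]
top0 100 [0.0017 0.0201 0.0234 0.0259 0.0272 0.0291]
   R28-34 all colours [ 0  4 18 16  1  0  5 13 23 23  6  0  0  0  0  0  0]
sc0 98 [-0.0051  0.0193  0.0219  0.0242  0.0263  0.0294]
   R28-34 all colours [ 1  8 14  6  0  3  2  8 29 13  1  0  0  0  0  0  0]
```

View pics/home.png

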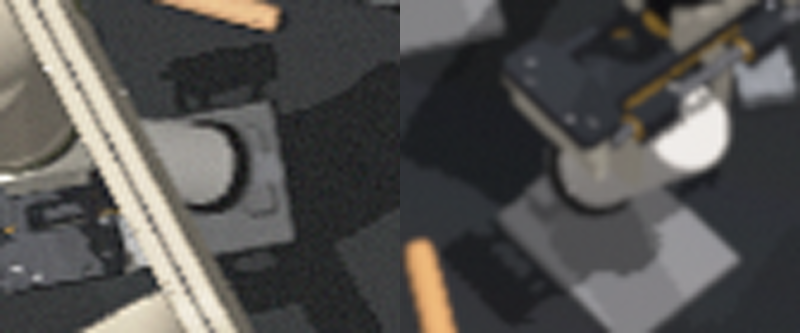

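Call:
send_rows([
  [[1,0,0.006,0.01,0],[1,-0.002,0.01,0.02,0],[1,-0.002,0.01,0.025,0],[1,-0.002,0.01,0.025,0]],
])

```text
t: 12.78
tool_pos: [0.5398, 0.3638, 0.1755]
orientation: [2.024, 2.402, 0.01]
force: [-3.5, 6.3, 11.7]
opening: 0.0504
gripper_force: 50.0
```

Call:
send_rows([
  [[1,-0.002,0,0.005,0],[-1,-0.002,0,0.005,0],[-1,-0.002,0,0.005,0],[-1,-0.002,0,0.005,0],[-1,-0.002,0,0.005,0],[-1,-0.002,0,0.005,0],[-1,-0.002,0,0.005,0]],
], force=10)

```text
t: 13.37
tool_pos: [0.5382, 0.3616, 0.1729]
orientation: [-2.025, -2.401, 0.001]
force: [0.1, -0.0, -0.0]
opening: 0.0861
gripper_force: 0.0
```

Call:
send_rows([
  [[-1,0,0,0.05,0],[-1,0,0,0.1,0],[-1,0,0,0.2,0],[-1,0,0,0.3,0],[-1,0,0,0.4,0],[-1,0,0,0.5,0],[-1,0,0,0.6,0],[-1,0,0,0.7,0],[-1,0,0.2,0.8,0],[-1,0,0.4,0.8,0],[-1,0,0.6,0.8,0],[-1,0,0.8,0.8,0],[-1,0,0.8,0.8,0]],
])

```text
t: 14.45
tool_pos: [0.5358, 0.5283, 0.3296]
orientation: [-2.017, -2.405, 0.005]
force: [-0.9, -1.2, -2.5]
opening: 0.093
gripper_force: 0.0
```

```bash
python3 - <<'E'
from h import *
from lat import O,a,L,S
from m import cyl
b0,d0,c0=grab("top");b,d2,c2=grab("scene")
cv2.imwrite("pics/end.png",np.hstack([cv2.resize(b0[140:224,150:250],(400,333),interpolation=2),cv2.resize(b[215:305,230:338],(400,333),interpolation=2)]))
s=telemetry.read_state();print(s["t"],s["tool_pos"],s["force"],s["opening"])
Ps=[]
for p,d,c,(x,y,w,h) in((b0,d0,c0,(150,160,85,55)),(b,d2,c2,(240,215,75,95))):
    v,u=np.mgrid[y:y+h,x:x+w];uv=np.c_[u.ravel(),v.ravel()];P=pts(c,d,uv);m=p[uv[:,1],uv[:,0]].max(1)
    H=(P-O)@a;R=np.linalg.norm(P-O-np.outer(H,a),axis=1);k=(R<.034)&(R>.028)&(H>-.01)&(H<.06)&(m<75)
    print("collar",np.percentile(H[k],[50,90,98]));k=(R<.03)&(H>.1)&(H<.18);print("top of tube",np.percentile(H[k],[95,99,100]));k=(R<.031)&(R>.021)&(H>.03)&(H<.15);Ps.append(P[k])
p,ax,e,_=cyl(np.vstack(Ps),.026,O,a);print("tilt",np.degrees(np.arccos(ax[2])),"off",np.cross(O-p,ax),e)
E
```

```text
14.55 [0.5375 0.5234 0.332 ] [-0.2292  0.3436  0.9806] 0.09280640894273591
collar [0.0058 0.0127 0.016 ]
top of tube [0.1627 0.1645 0.1675]
collar [0.0067 0.0107 0.0134]
top of tube [0.1613 0.1635 0.1651]
tilt 31.003984507342434 off [ 0.0001  0.0003 -0.0002] 0.0018727046709561888
```

View pics/end.png

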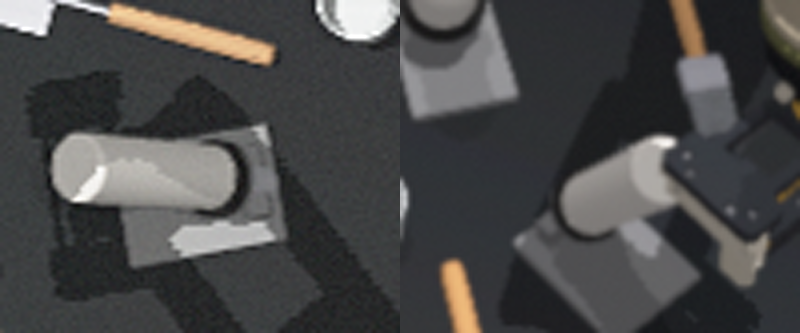

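The last picture shows the tube on the slim peg, mouth down, closed end at about pixel (80,165). The collar is seated at the flange near (235,175), and the gripper is clear of it.

```bash
python3 -c "
from plant import order;print(order.close_job())"
```

```text
the job is handed in; nothing more can be done
None
```

I placed the tube mouth down on the slim peg, pushed it home while holding it until the collar was on the flange, then let go and handed the job in at about 14.6 s. The final camera check showed it seated, but the hand-in gave no verdict.

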